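# Check an ingot mould's gap with a taper gauge

## Robot

A 6-joint arm with a two-finger parallel gripper is mounted at the origin on the work surface. World frame = base frame: x ahead of the robot, y to its left, z up, the work surface at z = 0. Lengths are in m, angles in rad, forces in N, time in s.
With the tool pointing down it reaches from about 0.35 to 0.975 m from the base axis. Payload 4.9 kg.
Tool frame: the origin (TCP) lies midway between the tips of the shut fingers; the grasp point (between the pads) lies 19 mm behind it; z points along the fingers, y is the line along which they close (so a half turn about z gives the same grasp; the last joint's range is limited). The gripper opens to 85 mm and grips with 20 to 120 N. Pads are 22 mm wide; open, the fingers measure 114 mm over their backs; the gripper's body (76 mm by 85 mm) begins 54 mm behind the grasp point. The pads swing forward as they close: fully open they stand 13 mm farther back than shut.
Start: joints at [-1.394, 0.053, 1.613, -0, 1.476, -0.119], TCP at [0.182, -0.598, 0.231] pointing down, gripper open.
Joint ranges: [-3.01, 3.01], [-1.01, 2.22], [0.06, 2.58], [-1.02, 4.17], [0.09, 2.62], [-3.14, 3.14]. Speed limits (rad/s): [2.57, 2.57, 3.14, 3.14, 3.14, 3.14].

## Interface

Orientations are given as a rotation vector (axis times angle).
In Python, from station import ctrl, optics, job gives the robot as it stands.
- The arm moves only by the shell command python3 -m jog 'ROWS' [OPENING] [FORCE]. ROWS is JSON, a list of rows, each a list of 2 entries, a list of its own where there are three numbers: the shift along the tool's x, y, z in m, then the turn, a rotation vector about the tool's x, y, z in rad. A call has 1 to 5 rows; each row is the pose to reach, as a shift and turn from the pose commanded when the call began, along the tool's axes at that moment; what a row does not reach only later rows make up. A row lasts 1/10 s, in which the tool goes at most 50 mm and 8.59 degrees, less where a joint would pass 70% of its speed; a pose out of reach is approached as far as the arm can. A call with a gripper value outside its range is refused whole. OPENING is the opening, from 0 (shut) to 1 (fully open), set as the call begins (- or left out, the last holds). The fingers move at their own pace and stop on an object; FORCE is the grip in N (left out, the last holds). Time passes only in rows, so rows that repeat a pose let the fingers close. It gives the time, the measured TCP pose, the force, the opening and the grip force at its end, in the units of the state.
- ctrl.get_obs(): the state, without advancing time (a new reading comes with each control period).
- optics.get_image(name): name is "scene" or "top" or "wrist"; returns a dict with "image" (480x640x3 uint8, blue, green, red), "fx", "fy", "cx", "cy" (pixels), "rvec" (rotation vector, rad) and "tvec" (3), from world to camera coordinates, as OpenCV has them; the wrist camera has in their place "mount" (4x4, takes a point from camera to tool coordinates, whose origin is the TCP and whose axes are the flange's). Camera axes: x right, y down, z forward; pixel columns grow to the right and rows downward; lengths in m; the calibration is good to about 2 mm. A picture is of the moment at which its call begins: read the wrist's pose just before it. There is no depth.
- job.finish_job(): hands the job in; it is judged then, once.
The state is a dict: "t": time; "q": joint angles; "dq": joint speeds; "effort": joint torques, N m; "tool_pos": TCP position; "tool_rot": TCP orientation; "contact_force": force on the tool from outside, world axes, zero at the start; "wrist_torque": the same for the moment, N m; "opening": finger opening in m; "grip_force": force on a finger pad.
Only numpy, scipy, OpenCV 4.12 (cv2) and the standard library are available. Lean on these libraries where they do the work, as an engineer would, in place of code of your own. Each camera call takes 0.05 s, during which the arm holds its last target. There are 200 camera calls.

## Task

Take the orange-handled taper gauge out of the wooden tool block and slide its blade gently straight down between the two upright steel plates of the ingot mould, until it drags snugly against both plates; do not ram it in. Finish while still holding the gauge at that depth, without letting go, and leave the other tools and the things lying about the bench where they are.

Things in the scene. Friction and masses are not known exactly. Their poses are not given: they have to be found in the camera images.
- gauge: Taper gauge to use, 90 g, standing blade-down in a slot of the tool block. Origin at the centre of its tip (lower end), z up, x across the blade's thickness, y its width. Steel blade z 0 to 80 mm, 14 mm wide, thickness growing evenly from 2.0 mm at the tip to 7.7 mm; brass bolster 20 x 32 mm, z 80 to 86, resting on the block; orange handle with a black band, 16 (x) by 26 mm (y), z 86 to 141.
- gauge_grip (a point): Middle of the orange handle, 118 mm above the blade's tip; good place to grip, across the 16 mm thickness.
- gauge_tip (a point): Centre of the blade's tip, the gauge's lower end.
- rack: Wooden tool block fixed to the bench, 60 (its x) by 200 mm (its y), 90 mm high; origin under its centre. Three vertical slots 12 (x) by 23 mm (y), right through, at y = -65, 0 and +65 mm. Which tool is in which slot varies; all stand with their x along the block's x.
- file: Bystander in the tool block: file with a plain light-wood handle of the same shape and size as the gauge's handle. Origin at its lower end.
- scriber: Bystander in the tool block: scriber with a blue handle of the same shape and size. Origin at its lower end.
- mould: Green base of the ingot mould, fixed to the bench, 170 (its x) by 100 mm (its y); origin under its centre. On it an aluminium carriage with the two plates slides freely along x (12 mm either way, under 1 N), so the plates centre themselves on a blade. Its end upright is 92 mm high, with a red setting knob at the +x end that needs no touching.
- mouth (a point): Top of the dark fixed plate (-x side of the gap), in line with its inner face, mid-width, 129 mm above the bench. x points across the gap, y along it, z up. The gap is 3.2 to 5.2 mm, different every time, so its centre lies 1.6 to 2.6 mm to +x. The blade first touches both plates with its tip 29 to 57 mm below here, depending on the gap.
- mouth_sprung (a point): The same point on the bright plate on the +x side. It is backed by springs, 10 N per mm, so drag grows gradually: pushing the gauge down with about 5 to 12 N is a snug drag, roughly 5 to 15 mm past first touch.
- hammer: Bystander: hammer lying on the bench beyond the work.
- bottle: Bystander: pink bottle, 60 mm across, 150 mm high; origin under its centre.
- can: Bystander: red can, 64 mm across, 115 mm high; origin under its centre.
- mug: Bystander: blue mug, 80 mm across, 90 mm high; origin under its centre.
- spool: Bystander: copper-coloured spool, 70 mm across, 40 mm high; origin under its centre.
- fixed_plate: The dark fixed plate, upright on the carriage, 50 mm wide (y), 87 mm high. The top 12 mm flare outward by 7 mm as half a funnel; below, the parallel faces run 75 mm down to the carriage floor, 42 mm above the bench. Its origin is a point of the carriage at bench level, not on the plate: use mouth.
- sprung_plate: The bright sprung plate; its origin too is a carriage point, not a point on the plate: use mouth_sprung.

How it is judged:
On the way, in this order (a step that is already met when the one before it is completed fails the run):
1. the gauge is drawn clear of the tool block in the gripper (height (world z) of gauge_tip above 0.095 m and contact force between the fingers and gauge above 1 N), for 0.1 s.
2. the blade's tip has entered between the plates, upright and held (x of gauge_tip in the frame of mouth between -0.012 and 0.018 m and y of gauge_tip in the frame of mouth between -0.02 and 0.02 m and angle between gauge's own z axis and vertical below 0.12 rad and z of gauge_tip in the frame of mouth below -0.013 m and contact force between the fingers and gauge above 1 N), for 0.05 s.
At the end, for the whole second after the job is handed in: The gauge is still held in the fingers and at rest, upright within 0.12 rad, its tip between the plates at least 22 mm below the mouth, the blade pressing on both plates with more than 1.2 N (below 18 N on the sprung plate and 25 N on the fixed one) (x of gauge_tip in the frame of mouth between -0.012 and 0.018 m and y of gauge_tip in the frame of mouth between -0.02 and 0.02 m and angle between gauge's own z axis and vertical below 0.12 rad and z of gauge_tip in the frame of mouth below -0.022 m and contact force between gauge and fixed_plate between 1.2 and 25 N and contact force between gauge and sprung_plate between 1.2 and 18 N and contact force between the fingers and gauge above 3 N and linear speed of gauge below 0.01 m/s); the arm keeps its last pose, push and grip.
It fails at once if the gauge is rammed in: more than 35 N against a plate (contact force between gauge and sprung_plate above 35 N or contact force between gauge and fixed_plate above 35 N).
It fails at once if another tool or a bystander is moved by more than 30 mm (distance of any of hammer, bottle, can, mug, spool, file, scriber from where it was at the start of the episode above 0.03 m).
It also fails if it takes over 58 s, if anything falls off the work surface, if the arm or the gripper's body presses on something with over 40 N, if the wrist force passes 120 N, or if a joint passes its speed limit or range.

## Working session

There is one attempt and no reset: what is moved stays moved. The work goes in short steps, Python scripts to look and compute and a shell command to move; the robot and the scene stay as the last step left them, time stands still between calls to the robot, and variables do not carry over. Pictures are saved under pics/ and viewed, at most 10 in all, crops included, and the job is handed in when it is done.

```bash
mkdir -p pics; ls; python3 - <<'E'
from station import ctrl,optics
import cv2,pickle
o=ctrl.get_obs();print(o)
d={}
for n in("scene","top"):
    r=optics.get_image(n);d[n]=r;cv2.imwrite(f"pics/{n}0.png",r["image"]);print({k:v for k,v in r.items() if k!="image"})
pickle.dump(d,open("v0.pkl","wb"))
E
```

```text
pics
{'t': 0.0, 'q': array([-1.39402374e+00,  5.33276791e-02,  1.61431324e+00, -1.10010530e-05,
        1.47597658e+00, -1.19014572e-01]), 'dq': array([-0.00046447, -0.00228159,  0.00019853, -0.00080992,  0.00081743,
        0.00130985]), 'effort': array([ 1.62677155e-03, -3.93686128e+01, -3.70171523e+01, -1.06382444e-05,
        7.21002274e-03, -3.45611390e-06]), 'tool_pos': array([ 0.18206113, -0.59724193,  0.2300696 ]), 'tool_rot': array([-3.10529613e+00, -4.62632933e-01,  1.08964420e-04]), 'contact_force': array([-0.20039419,  0.72652015, -0.1979826 ]), 'wrist_torque': array([ 0.01526296,  0.07262253, -0.00873606]), 'grip_force': 0.0, 'opening': 0.08545204988405636}
{'fx': 479.51016517393055, 'fy': 479.51016517393055, 'cx': 321.99003891456573, 'cy': 239.37173058261988, 'rvec': array([ 2.55801722,  0.60716653, -0.15431278]), 'tvec': array([-0.49645814, -0.18127575,  1.49519648])}
{'fx': 573.7114130544331, 'fy': 573.7114130544331, 'cx': 319.5888642821254, 'cy': 232.03766873994348, 'rvec': array([ 2.14059095, -2.19718192,  0.10566238]), 'tvec': array([0.01687472, 0.58412332, 1.52043064])}
```

View pics/scene0.png

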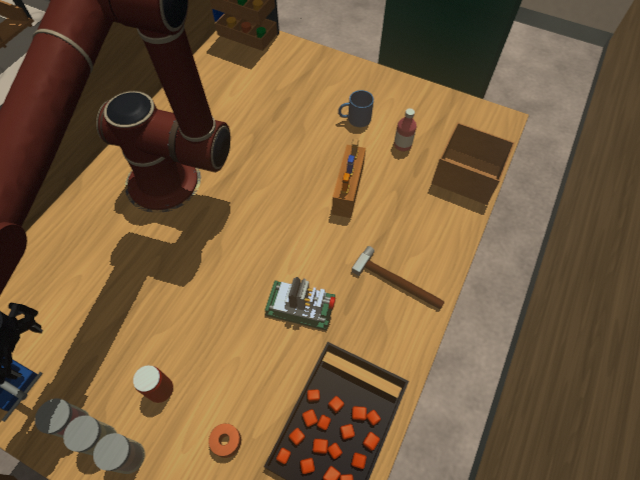

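View pics/top0.png

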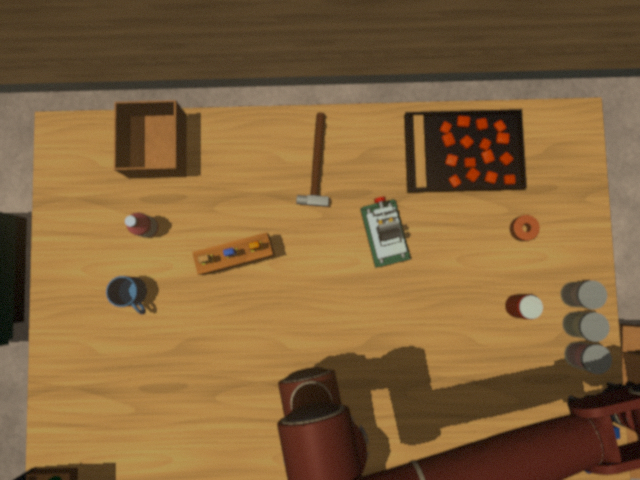

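The views show the tool block at top-view (233,253), with the orange gauge in its right (−y) slot near (255,245). The mould is at (386,233), with its red knob at (380,199). I'll measure both.

```bash
cat > h.py <<'E'
import numpy as np,cv2
from scipy.spatial.transform import Rotation as R
from station import ctrl,optics
def cam(r,o=None):
    if "mount" in r:
        M=np.array(r["mount"]);Rt=R.from_rotvec(o["tool_rot"]).as_matrix()
        return Rt@M[:3,:3],Rt@M[:3,3]+o["tool_pos"]
    Rw=R.from_rotvec(r["rvec"]).as_matrix().T
    return Rw,-Rw@r["tvec"]
def plane(r,px,z,o=None):
    A,c=cam(r,o);px=np.atleast_2d(px).astype(float)
    d=np.c_[(px[:,0]-r["cx"])/r["fx"],(px[:,1]-r["cy"])/r["fy"],np.ones(len(px))]@A.T
    return c+d*((z-c[2])/d[:,2])[:,None]
def proj(r,P,o=None):
    A,c=cam(r,o);q=(np.atleast_2d(P)-c)@A
    return np.c_[q[:,0]/q[:,2]*r["fx"]+r["cx"],q[:,1]/q[:,2]*r["fy"]+r["cy"]]
def mask(r,lo,hi,box):
    h=cv2.cvtColor(r["image"],cv2.COLOR_BGR2HSV);m=cv2.inRange(h,lo,hi);k=np.zeros_like(m)
    x0,y0,x1,y1=box;k[y0:y1,x0:x1]=m[y0:y1,x0:x1];return k
def cen(m):
    y,x=np.nonzero(m);return np.array([x.mean(),y.mean()]),len(x)
E
python3 - <<'E'
import pickle;from h import *
d=pickle.load(open("v0.pkl","rb"));r=d["top"]
for n,lo,hi,box,z in(("orange",(12,200,150),(25,255,255),(240,235,268,255),.145),("blue",(105,120,60),(130,255,255),(215,240,245,262),.145),("green",(45,60,20),(90,255,255),(350,190,420,275),.0),("knob",(0,180,100),(6,255,255),(365,190,395,210),.06),("rackbody",(5,150,60),(16,255,255),(185,225,280,280),.09)):
    m=mask(r,lo,hi,box)
    if not m.any():print(n,0);continue
    c,k=cen(m);rc=cv2.minAreaRect(cv2.findNonZero(m));b=plane(r,cv2.boxPoints(rc),z)
    print(n,c,k,rc,plane(r,c,z).round(4)[0],b[:,:2].round(3).tolist())
im=np.hstack([cv2.resize(r["image"][200:290,180:300],None,fx=3.3,fy=3.3,interpolation=2),cv2.resize(r["image"][190:280,330:450],None,fx=3.3,fy=3.3,interpolation=2)])
cv2.imwrite("pics/c.png",im)
E
```

```text
orange [253.14285714 244.07936508] 63 ((257.1176452636719, 242.9706268310547), (6.305926322937012, 19.160314559936523), 75.96376037597656) [0.547  0.1679 0.145 ] [[0.552, 0.183], [0.562, 0.136], [0.547, 0.133], [0.537, 0.179]]
blue [228.4516129  251.70967742] 31 ((228.5, 252.0), (4.0, 7.0), 90.0) [0.5295 0.2297 0.145 ] [[0.534, 0.238], [0.534, 0.221], [0.524, 0.221], [0.524, 0.238]]
green [381.104 241.216] 375 ((384.9084777832031, 232.86639404296875), (60.406288146972656, 34.201637268066406), 75.57923126220703) [ 0.5575 -0.1666  0.    ] [[0.651, -0.114], [0.673, -0.206], [0.51, -0.241], [0.489, -0.15]]
knob [379.37037037 199.25925926] 27 ((379.0384826660156, 199.19232177734375), (3.1378581523895264, 8.236878395080566), 78.69007110595703) [ 0.6647 -0.1597  0.06  ] [[0.667, -0.147], [0.671, -0.169], [0.663, -0.17], [0.659, -0.149]]
rackbody [234.40275284 253.67145422] 1671 ((235.5, 253.5), (51.0, 85.0), 90.0) [0.5279 0.2232 0.09  ] [[0.597, 0.33], [0.592, 0.109], [0.46, 0.112], [0.465, 0.331]]
```

View pics/c.png

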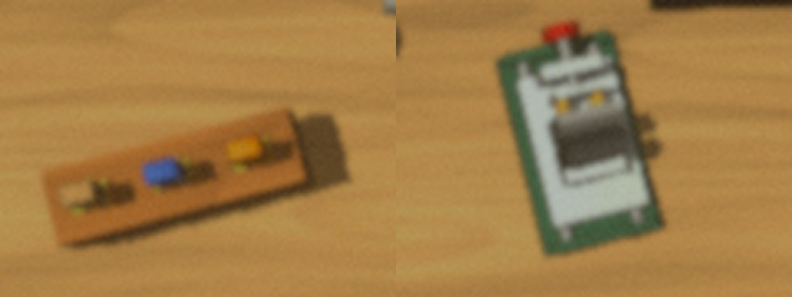

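```bash
cat > to.py <<'E'
import sys;from h import *
# to.py x y z yawdeg(of tool y axis): remaining shift/turn in tool axes, tool straight down
def go(p,yaw):
    o=ctrl.get_obs();A=R.from_rotvec(o["tool_rot"]);a=np.radians(yaw)
    y=np.array([np.cos(a),np.sin(a),0]);z=np.array([0,0,-1.]);B=R.from_matrix(np.c_[np.cross(y,z),y,z])
    print("pos",o["tool_pos"].round(4),"t",round(o["t"],2),"shift",A.inv().apply(np.array(p)-o["tool_pos"]).round(4),"turn",(A.inv()*B).as_rotvec().round(4))
if __name__=="__main__":
    v=list(map(float,sys.argv[1:]));go(v[:3],v[3])
E
python3 -m jog '[[[0.04,-0.03,-0.03],[0,0,-0.14]],[[0.08,-0.05,-0.07],[0,0,-0.28]],[[0.12,-0.07,-0.09],[0,0,-0.42]],[[0.16,-0.09,-0.09],[0,0,-0.56]],[[0.2,-0.12,-0.09],[0,0,-0.7]]]'
python3 to.py 0.52 -0.18 0.32 14
```

```text
t: 0.6
tool_pos: [0.334, -0.4316, 0.3228]
tool_rot: [2.754, 1.506, 0.001]
contact_force: [0.8, 0.7, -1.2]
opening: 0.0854
grip_force: 0.0
pos [ 0.334  -0.4316  0.3228] t 0.6 shift [0.3122 0.0208 0.0025] turn [ 0.0022  0.0021 -0.8142]
```

```bash

python3 -m jog '[[[0.05,0.003,0],[0,0,-0.145]],[[0.1,0.006,0],[0,0,-0.29]],[[0.15,0.009,0],[0,0,-0.43]],[[0.2,0.012,0],[0,0,-0.57]],[[0.25,0.015,0],[0,0,-0.7]]]'
python3 -m jog '[[[0.03,0.04,0],[0,0,-0.11]],[[0.03,0.04,0],[0,0,-0.11]],[[0.03,0.04,0],[0,0,-0.11]]]'
python3 to.py 0.52 -0.18 0.32 13
python3 - <<'E'
from h import *;import pickle
o=ctrl.get_obs();r=optics.get_image("wrist");pickle.dump((o,r),open("w1.pkl","wb"));cv2.imwrite("pics/w1.png",r["image"])
print(r["fx"],r["mount"],o["tool_pos"],o["tool_rot"]);print(proj(r,[[.581,-.178,.129]],o))
E
```

```text
t: 1.1
tool_pos: [0.4816, -0.229, 0.3207]
tool_rot: [-2.072, -2.361, 0.0]
contact_force: [0.5, -0.6, 0.7]
opening: 0.0856
grip_force: 0.0
t: 1.4
tool_pos: [0.5171, -0.1952, 0.3204]
tool_rot: [-1.942, -2.467, 0.001]
contact_force: [0.0, -0.3, 0.8]
opening: 0.0852
grip_force: 0.0
pos [ 0.5171 -0.1952  0.3204] t 1.4 shift [0.0141 0.0064 0.0004] turn [-0.0014 -0.0006  0.0101]
337.3575225867817 [[-4.58637860e-04 -9.63724808e-01 -2.66897517e-01  6.77264061e-02]
 [ 9.99999894e-01 -4.55370322e-04 -7.41338324e-05  7.24283414e-04]
 [-5.00925949e-05 -2.66897523e-01  9.63724914e-01 -1.41850901e-01]
 [ 0.00000000e+00  0.00000000e+00  0.00000000e+00  1.00000000e+00]] [ 0.51712302 -0.19524555  0.32037089] [-1.94239733e+00 -2.46747075e+00  1.12981650e-03]
[[388.9062917  209.47053363]]
```

View pics/w1.png

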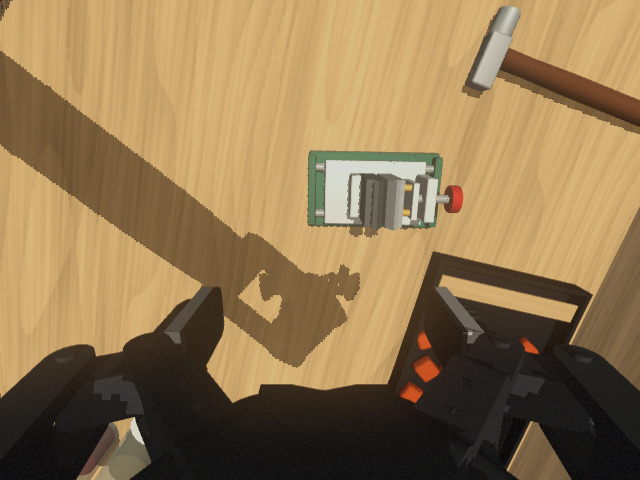

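The wrist view shows the green base at (308–442, 150–228), with the plates around x 360–405 and y 175–230. I'll zoom in on that area and work out the move to the gauge.

```bash
python3 - <<'E'
from h import *;import pickle
o,r=pickle.load(open("w1.pkl","rb"))
cv2.imwrite("pics/w1c.png",cv2.resize(r["image"][140:245,300:470],None,fx=4.5,fy=4.5,interpolation=cv2.INTER_NEAREST))
m=mask(r,(45,60,20),(90,255,255),(295,140,450,240));rc=cv2.minAreaRect(cv2.findNonZero(m));b=plane(r,cv2.boxPoints(rc),.02,o)
print(b[:,:2].round(4).tolist(),b.mean(0))
for i in range(4):
    d=b[(i+1)%4]-b[i];print(np.degrees(np.arctan2(d[1],d[0])).round(2),np.hypot(*d[:2]).round(4))
E
python3 to.py 0.535 0.108 0.30 14
```

```text
[[0.5053, -0.2395], [0.4859, -0.1448], [0.6522, -0.1084], [0.6816, -0.201]] [ 0.58123994 -0.17343274  0.02      ]
101.61 0.0966
12.36 0.1703
-72.35 0.0972
-167.7 0.1805
pos [ 0.5166 -0.1962  0.3205] t 1.45 shift [0.2916 0.0887 0.0205] turn [-0.0012 -0.0004 -0.0093]
```

View pics/w1c.png

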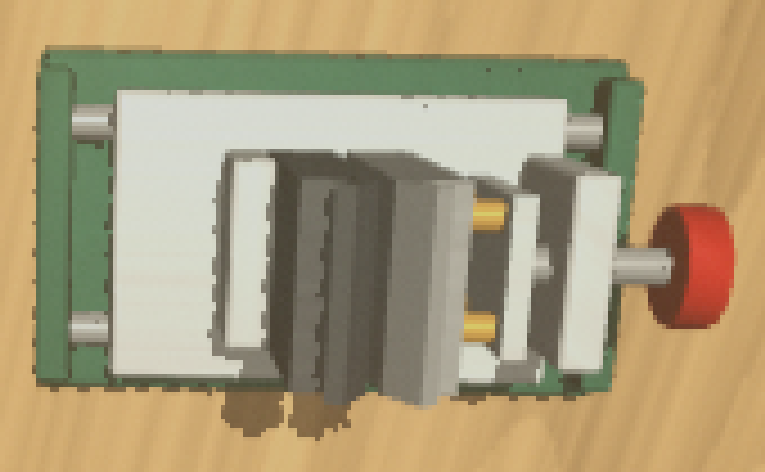

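The plates' funnel is centred at about (388,204) in the full image, at z = 0.129. Next I'll go to the gauge.

```bash

python3 -m jog '[[[0.047,0.014,0],[0,0,0]],[[0.094,0.028,0],[0,0,0]],[[0.14,0.043,0],[0,0,0]],[[0.19,0.057,0],[0,0,0]],[[0.238,0.072,0.01],[0,0,0]]]'
python3 -m jog '[[[0.047,0.014,0.01],[0,0,0]],[[0.054,0.018,0.01],[0,0,0]],[[0.054,0.018,0.01],[0,0,0]]]'
python3 - <<'E'
from h import *;import pickle
o,r=pickle.load(open("w1.pkl","rb"));print("mouthcentre",plane(r,[387.8,204.4],.129,o))
o=ctrl.get_obs();r=optics.get_image("wrist");pickle.dump((o,r),open("w2.pkl","wb"));cv2.imwrite("pics/w2.png",r["image"])
print(o["tool_pos"],proj(r,[[.547,.168,.151]],o))
E
```

```text
t: 1.95
tool_pos: [0.5314, 0.0489, 0.3133]
tool_rot: [1.949, 2.461, 0.003]
contact_force: [1.0, -0.2, -0.2]
opening: 0.0857
grip_force: 0.0
t: 2.25
tool_pos: [0.536, 0.1053, 0.3012]
tool_rot: [-1.945, -2.467, 0.002]
contact_force: [0.5, -0.6, 0.0]
opening: 0.0853
grip_force: 0.0
mouthcentre [[ 0.57845851 -0.17331191  0.129     ]]
[0.53598668 0.10529117 0.30122312] [[352.8861109  152.60677445]]
```

View pics/w2.png

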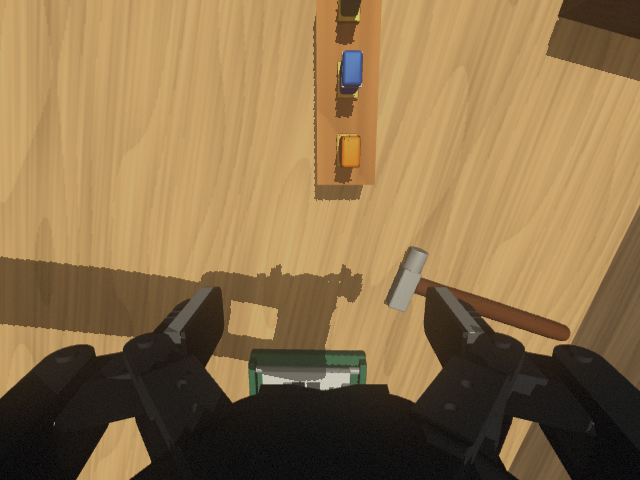

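The gauge handle shows at (350,150) and the block's edges run nearly vertical. I'll measure the handle centre and the block yaw.

```bash
python3 - <<'E'
from h import *;import pickle
o,r=pickle.load(open("w2.pkl","rb"))
m=mask(r,(10,200,130),(25,255,255),(335,128,365,170))
b=cv2.boundingRect(cv2.findNonZero(m));print(b,cv2.minAreaRect(cv2.findNonZero(m)))
h=cv2.cvtColor(r["image"],cv2.COLOR_BGR2HSV)
m2=mask(r,(105,120,120),(125,255,255),(335,40,370,100));print(cv2.boundingRect(cv2.findNonZero(m2)))
E
# rack right top edge: from (381,0) to (375,184)
python3 - <<'E'
from h import *;import pickle
o,r=pickle.load(open("w2.pkl","rb"))
e=plane(r,[[381,2],[375,184],[317,184],[316,40]],.09,o);print(e.round(4))
for a,b in((1,0),(2,3)):
    d=e[a]-e[b];print(np.degrees(np.arctan2(d[1],d[0])))
d=e[1]-e[2];print(np.degrees(np.arctan2(d[1],d[0])),np.hypot(*d[:2]))
u=np.array([np.cos(np.radians(14)),np.sin(np.radians(14))])
mid=(e[1]+e[2])[:2]/2; n=np.array([-u[1],u[0]]);print("slot from block end",mid+n*.035)
for px in((350,150),):print("top",plane(r,px,.151,o))
E
```

```text
(342, 137, 18, 30) ((350.5, 151.5), (29.0, 17.0), 90.0)
(343, 51, 19, 32)
[[0.5433 0.3023 0.09  ]
 [0.583  0.1419 0.09  ]
 [0.5242 0.1278 0.09  ]
 [0.4927 0.2584 0.09  ]]
-76.10037286795414
-76.43779423601372
13.463531595430355 0.060463327352450816
slot from block end [0.54509815 0.16880429]
top [[0.54409929 0.16949437 0.151     ]]
```

```bash
python3 to.py 0.545 0.169 0.109 13.8
```

```text
pos [0.5362 0.1042 0.3017] t 2.3 shift [0.0611 0.0236 0.1926] turn [-0.0005  0.0008 -0.0071]
```

```bash

python3 -m jog '[[[0.042,0.016,0],[0,0,-0.007]],[[0.061,0.0236,0.02],[0,0,-0.007]],[[0.061,0.0236,0.065],[0,0,-0.007]],[[0.061,0.0236,0.105],[0,0,-0.007]],[[0.061,0.0236,0.12],[0,0,-0.007]]]'
python3 to.py 0.545 0.169 0.109 13.8
python3 - <<'E'
from h import *
o=ctrl.get_obs();r=optics.get_image("wrist");cv2.imwrite("pics/w3.png",r["image"])
E
```

```text
t: 2.8
tool_pos: [0.543, 0.1676, 0.1771]
tool_rot: [-1.938, -2.467, 0.009]
contact_force: [-0.9, -0.4, -0.9]
opening: 0.0858
grip_force: 0.0
pos [0.543  0.1676 0.1771] t 2.8 shift [0.0009 0.0027 0.0681] turn [-0.0071  0.0001 -0.0022]
```

View pics/w3.png

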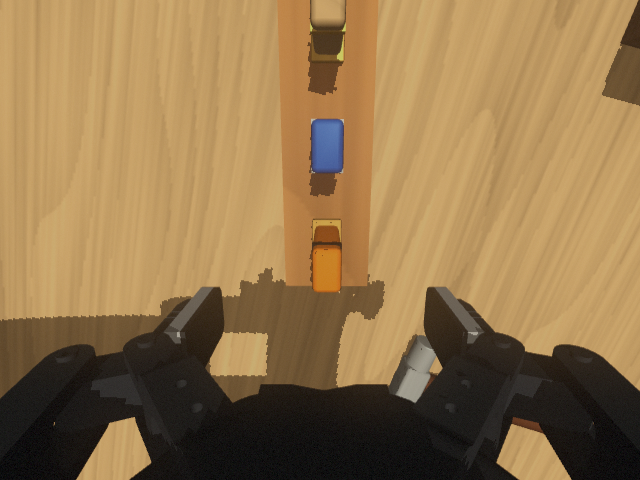

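The handle sits at (327,270), centred between the fingers. I'll descend and close on it.

```bash

python3 -m jog '[[[0.001,0.002,0.03],[0,0,0]],[[0.001,0.002,0.055],[0,0,0]],[[0.001,0.002,0.066],[0,0,0]],[[0.001,0.002,0.067],[0,0,0]],[[0.001,0.002,0.067],[0,0,0]]]'
python3 -m jog '[[[0,0,0],[0,0,0]],[[0,0,0],[0,0,0]],[[0,0,0],[0,0,0]],[[0,0,0],[0,0,0]],[[0,0,0],[0,0,0]]]' 0 45
python3 -m jog '[[[0,0,0],[0,0,0]],[[0,0,0],[0,0,0]],[[0,0,0],[0,0,0]]]'
python3 to.py 0.545 0.169 0.109 13.8
```

```text
t: 3.35
tool_pos: [0.5479, 0.1715, 0.1166]
tool_rot: [1.937, 2.471, 0.003]
contact_force: [1.1, 0.4, 0.4]
opening: 0.0853
grip_force: 0.0
t: 3.85
tool_pos: [0.5461, 0.1718, 0.1148]
tool_rot: [-1.936, -2.473, 0.002]
contact_force: [0.1, 0.7, -1.2]
opening: 0.0154
grip_force: 46.8
t: 4.15
tool_pos: [0.5461, 0.1718, 0.1147]
tool_rot: [-1.936, -2.473, 0.002]
contact_force: [-4.6, -0.8, 3.1]
opening: 0.0153
grip_force: 47.2
pos [0.5461 0.1718 0.1147] t 4.15 shift [-0.0024 -0.0018  0.0057] turn [-0.0015 -0.0001  0.0012]
```

```bash

python3 -m jog '[[[0,0,-0.01],[0,0,0]],[[0,0,-0.03],[0,0,0]],[[0,0,-0.06],[0,0,0]],[[0,0,-0.09],[0,0,0]],[[0,0,-0.12],[0,0,0]]]'
python3 -m jog '[[[0,0,-0.03],[0,0,0]],[[0,0,-0.045],[0,0,0]],[[0,0,-0.045],[0,0,0]]]'
python3 to.py 0.5785 -0.1733 0.28 12.3
```

```text
t: 4.65
tool_pos: [0.5471, 0.1719, 0.2363]
tool_rot: [1.936, 2.472, 0.002]
contact_force: [-0.4, -0.3, -1.5]
opening: 0.0149
grip_force: 46.7
t: 4.95
tool_pos: [0.5482, 0.1721, 0.2831]
tool_rot: [1.934, 2.47, 0.008]
contact_force: [0.4, -0.9, -1.4]
opening: 0.0159
grip_force: 46.8
pos [0.5482 0.1721 0.2831] t 4.95 shift [-0.3426 -0.0534  0.0029] turn [0.0065 0.0003 0.0273]
```

```bash

python3 -m jog '[[[-0.02,-0.003,0],[0,0,0.005]],[[-0.06,-0.01,0],[0,0,0.01]],[[-0.1,-0.016,0],[0,0,0.015]],[[-0.14,-0.022,0],[0,0,0.02]],[[-0.18,-0.028,0],[0,0,0.027]]]'
python3 -m jog '[[[-0.04,-0.007,0],[0,0,0]],[[-0.08,-0.013,0],[0,0,0]],[[-0.12,-0.02,0],[0,0,0]],[[-0.15,-0.022,0],[0,0,0]],[[-0.162,-0.024,0],[0,0,0]]]'
python3 -m jog '[[[0,0,0],[0,0,0]],[[0,0,0],[0,0,0]]]'
python3 to.py 0.5785 -0.1733 0.28 12.3
python3 - <<'E'
from h import *;import pickle
o=ctrl.get_obs();r=optics.get_image("wrist");pickle.dump((o,r),open("w4.pkl","wb"));cv2.imwrite("pics/w4.png",cv2.resize(r["image"][140:360,180:480],None,fx=2.6,fy=2.6,interpolation=2))
A=R.from_rotvec(o["tool_rot"]).as_matrix();tip=o["tool_pos"]+A@[0,0,.105]
print("tip",tip,proj(r,tip,o),"mouth",proj(r,[.5785,-.1733,.129],o))
E
```

```text
t: 5.45
tool_pos: [0.5618, -0.011, 0.2771]
tool_rot: [-1.969, -2.445, 0.002]
contact_force: [0.8, -0.5, -1.5]
opening: 0.0153
grip_force: 46.8
t: 5.95
tool_pos: [0.5729, -0.1754, 0.2769]
tool_rot: [-1.972, -2.442, 0.002]
contact_force: [-0.5, 1.1, -1.3]
opening: 0.0155
grip_force: 46.8
t: 6.15
tool_pos: [0.5734, -0.1721, 0.2784]
tool_rot: [-1.968, -2.446, -0.0]
contact_force: [0.7, 0.6, -0.1]
opening: 0.0156
grip_force: 46.8
pos [ 0.5734 -0.1721  0.2784] t 6.15 shift [-0.0023  0.0047 -0.0016] turn [-0.0013 -0.0018  0.0007]
tip [ 0.5731942  -0.17190259  0.17344888] [[322.54426088 233.84606777]] mouth [[328.24197381 223.39883592]]
```

View pics/w4.png

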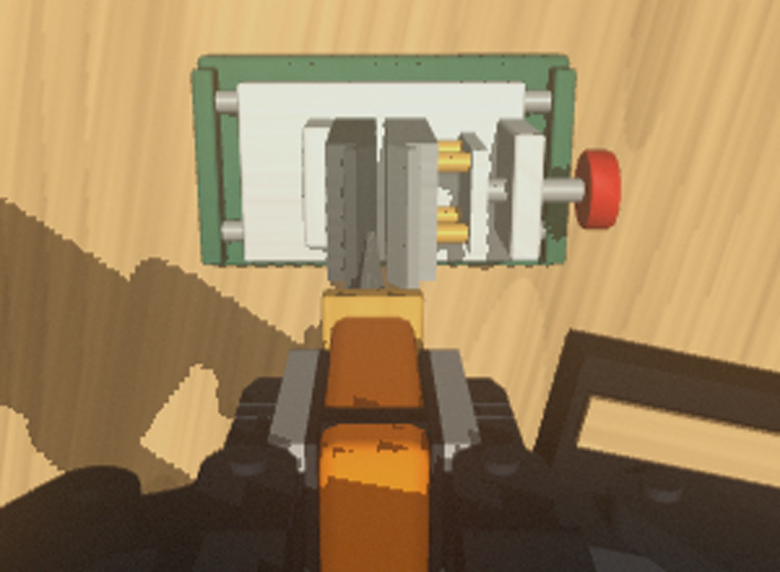

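The slit is at about (326.9,218) in full-image pixels and the blade tip at (323,229), so only a few mm of correction is needed.

```bash
python3 - <<'E'
from h import *;import pickle
o,r=pickle.load(open("w4.pkl","rb"))
s=plane(r,[[326.9,218]],.122,o)[0];A=R.from_rotvec(o["tool_rot"]).as_matrix();tip=o["tool_pos"]+A@[0,0,.105]
tv=plane(r,[[323.1,233]],tip[2],o)[0]
print("slit",s,"tip seen",tv,"shift tool",A.T@(s-tv))
E
```

```text
slit [ 0.5766727  -0.17027477  0.122     ] tip seen [ 0.57346453 -0.17116288  0.17344888] shift tool [8.85160378e-05 3.38959787e-03 5.14448376e-02]
```

```bash

python3 -m jog '[[[0,0.003,0],[0,0,0]],[[0,0.0035,0.01],[0,0,0]],[[0,0.0035,0.025],[0,0,0]],[[0,0.0035,0.035],[0,0,0]],[[0,0.0035,0.04],[0,0,0]]]'
python3 -m jog '[[[0,0,0.005],[0,0,0]],[[0,0,0.012],[0,0,0]],[[0,0,0.018],[0,0,0]],[[0,0,0.023],[0,0,0]],[[0,0,0.025],[0,0,0]]]'
python3 -m jog '[[[0,0,0],[0,0,0]],[[0,0,0],[0,0,0]]]'
python3 to.py 0.5785 -0.1733 0.19 12.3
python3 - <<'E'
from h import *
for i in range(1):
    o=ctrl.get_obs();print(o["contact_force"],o["wrist_torque"])
r=optics.get_image("wrist");cv2.imwrite("pics/w5.png",cv2.resize(r["image"][140:360,180:480],None,fx=2.6,fy=2.6,interpolation=2))
E
```

```text
t: 6.7
tool_pos: [0.5761, -0.1717, 0.2368]
tool_rot: [-1.968, -2.444, 0.002]
contact_force: [-0.5, -0.3, -1.3]
opening: 0.0156
grip_force: 46.8
t: 7.2
tool_pos: [0.5769, -0.1722, 0.214]
tool_rot: [-1.97, -2.446, 0.0]
contact_force: [0.0, 0.2, -0.6]
opening: 0.0156
grip_force: 46.8
t: 7.4
tool_pos: [0.5773, -0.1724, 0.215]
tool_rot: [1.97, 2.447, 0.0]
contact_force: [0.4, 0.6, -0.4]
opening: 0.0156
grip_force: 46.8
pos [ 0.5773 -0.1724  0.215 ] t 7.4 shift [-0.0011  0.001   0.025 ] turn [0.0004 0.0003 0.0003]
[ 0.36928878  0.55504586 -0.38474432] [-0.02068605 -0.02554346  0.01644748]
```

View pics/w5.png

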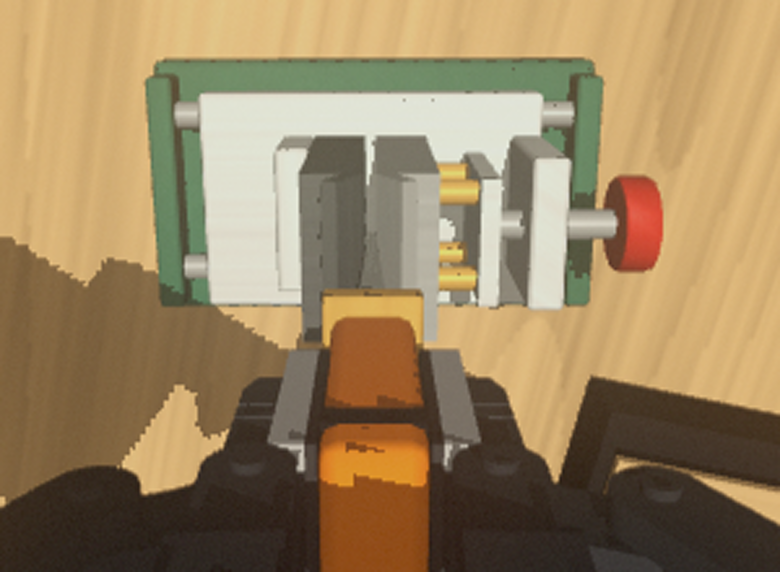

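The tip is in the funnel and lined up with the slit at x≈370. From here I'll lower slowly and watch the force.

```bash

python3 -m jog '[[[0,0,0.002],[0,0,0]],[[0,0,0.004],[0,0,0]],[[0,0,0.006],[0,0,0]],[[0,0,0.008],[0,0,0]],[[0,0,0.01],[0,0,0]]]'
python3 -m jog '[[[0,0,0.002],[0,0,0]],[[0,0,0.004],[0,0,0]],[[0,0,0.006],[0,0,0]],[[0,0,0.006],[0,0,0]],[[0,0,0.006],[0,0,0]]]'
```

```text
t: 7.95
tool_pos: [0.5771, -0.1723, 0.2044]
tool_rot: [-1.97, -2.447, 0.0]
contact_force: [-0.6, -0.2, -1.9]
opening: 0.0154
grip_force: 46.7
t: 8.45
tool_pos: [0.577, -0.1722, 0.1985]
tool_rot: [-1.97, -2.447, 0.0]
contact_force: [0.1, -0.2, -0.1]
opening: 0.0151
grip_force: 46.6
```

```bash

python3 -m jog '[[[0,0,0.001],[0,0,0]],[[0,0,0.002],[0,0,0]],[[0,0,0.003],[0,0,0]],[[0,0,0.004],[0,0,0]],[[0,0,0.004],[0,0,0]]]' | grep -E 'pos|force'
python3 -m jog '[[[0,0,0.001],[0,0,0]],[[0,0,0.002],[0,0,0]],[[0,0,0.003],[0,0,0]],[[0,0,0.004],[0,0,0]],[[0,0,0.004],[0,0,0]]]' | grep -E 'pos|force'
```

```text
tool_pos: [0.5773, -0.1724, 0.1949]
contact_force: [0.6, -0.3, 0.5]
grip_force: 47.0
tool_pos: [0.5774, -0.1724, 0.191]
contact_force: [0.2, 0.3, 1.9]
grip_force: 47.4
```

```bash

python3 -m jog '[[[0,0,0.001],[0,0,0]],[[0,0,0.002],[0,0,0]],[[0,0,0.003],[0,0,0]],[[0,0,0.003],[0,0,0]],[[0,0,0.003],[0,0,0]]]' | grep -E 'pos|force'
python3 - <<'E'
from station import ctrl,optics
import numpy as np
f=[]
for i in range(8):
    f.append(ctrl.get_obs()["contact_force"]);optics.get_image("top")
print(np.mean(f,0),np.std(f,0))
E
```

```text
tool_pos: [0.5774, -0.1724, 0.188]
contact_force: [0.8, -0.5, 4.7]
grip_force: 47.7
[ 0.4761059  -0.19313137  5.12238567] [0.57130652 0.45357852 0.5488431 ]
```

```bash

python3 -m jog '[[[0,0,0.0007],[0,0,0]],[[0,0,0.0014],[0,0,0]],[[0,0,0.002],[0,0,0]],[[0,0,0.002],[0,0,0]],[[0,0,0.002],[0,0,0]]]' | grep -E 'pos|force'
python3 - <<'E'
from station import ctrl,optics
import numpy as np
f=[]
for i in range(8):
    f.append(ctrl.get_obs()["contact_force"]);optics.get_image("top")
o=ctrl.get_obs();print(np.mean(f,0),np.std(f,0),o["tool_pos"],np.abs(o["dq"]).max(),o["wrist_torque"],o["t"])
E
```

```text
tool_pos: [0.5774, -0.1724, 0.1862]
contact_force: [-0.5, -0.6, 5.8]
grip_force: 47.7
[-0.05293979  0.15968857  5.73077444] [0.33196061 0.36851914 0.44342212] [ 0.57738795 -0.1723849   0.18620753] 0.0020242062278461523 [-0.06957178 -0.07678645  0.02644222] 11.25
```

The push is about 6.5 N net, steady and roughly 7 mm past first touch, which is a snug drag. I'm handing it in.

```bash
python3 -c "
from station import job
print(job.finish_job())"
```

```text
the job is handed in; nothing more can be done
None
```

The job is handed in: the gauge is still held upright in the gripper with its blade between the plates, pressing down with about 6.5 N roughly 7 mm past first touch; the hand-in gave no pass or fail verdict.

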